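# Stamp the top form by feel

## Task

Take the hand stamp out of the wooden stamp rest and stamp the top form in the grey tray: set the stamp's foot squarely inside the printed empty box, press straight down with a steady 10 N or so (never more than 18 N) for at least a second, and lift it straight off without sliding it on the paper. Then stand the stamp back down in the pocket of its rest and leave the other things on the desk where they are.

Things in the scene. Friction and masses are not known exactly. Their poses are not given: they have to be found in the camera images.
- stamp_mid (a point): Centre (half-way up, 33 mm above the underside) of the hand stamp, 66 mm tall, about 50 g: rectangular wooden foot 26 mm (its x) by 48 mm (its y) and 12 mm thick, a round neck 18 mm across from 12 to 32 mm above the underside, and above it a round knob 26 mm across from 32 to 66 mm, which is what to grip. z is up. It starts standing in the pocket of the stamp rest. (Another two stamps far back on the desk are not meant.)
- stamp: The same hand stamp; origin at the centre of the underside of its foot, axes as for stamp_mid.
- rest_floor (a point): Centre of the pocket floor of the stamp rest, a fixed flat wooden block 76 mm (x) by 98 mm (y) and 20 mm high. The pocket is 34 mm (x) by 56 mm (y) and 8 mm deep, with a chamfered mouth; its floor is 12 mm above the desk. Axes are the block's; the stamp stands in it with its 48 mm side along y, either way round.
- form_tray: Fixed low grey tray 140 mm (x) by 118 mm (y), rim 12 mm high, origin under its centre on the desk, z up. In it lies a block of paper forms 122 mm by 100 mm, standing clear of the rim. The block's height depends on how many sheets are left: its top lies anywhere from 20 to 52 mm above the desk, level, and this is not measured. The block lies on a rubber cushion that gives under load: about 4 N per mm downward (up to 8 mm), and about 1.5 N per mm sideways.
- under_box (a point): Point on the desk (height 0) straight below the middle of the printed empty box on the top form, 22 mm to -x and 12 mm to -y of the tray's centre in the tray's axes, which it shares. The box is a dark rectangular outline 38 mm (x) by 60 mm (y): the foot of the stamp fits in it with its 48 mm side along y, either way round, with 6 mm to spare on all sides.
- shear_x (a joint): How far the block of forms is dragged sideways along the tray's x axis on its cushion (m); 0 when free, springs back. Sliding the stamp on the paper drags it.
- shear_y (a joint): The same along the tray's y axis (m).
- eraser: Eraser 23 x 58 x 13 mm lying on the desk, bystander; origin under its centre.
- staple_box: Small carton of staples 40 x 78 x 30 mm, bystander; origin under its centre.
- ink_bottle: Ink bottle 33 mm across, 82 mm tall, bystander; origin under its centre.
- clip_tub: Round tub of paper clips 62 mm across, 36 mm tall, bystander; origin under its centre.
- usb_stick: USB stick 18 x 54 x 9 mm, bystander; origin under its centre.

How it is judged:
On the way:
1. the stamp's foot is pressed on the top form with 7 to 13 N for 0.8 s on end, centred within 6 mm on the printed box, within 0.12 rad of its direction and upright within 0.07 rad (contact force between stamp and form_tray between 7 and 13 N and horizontal distance between stamp_mid and under_box below 0.006 m and angle between the x axis of stamp and the x axis of form_tray, either way round below 0.12 rad and angle between stamp's own z axis and vertical below 0.07 rad), for 0.8 s.
At the end, for the whole second after the job is handed in: The stamp stands at rest on the pocket floor of its rest: its underside is less than 15 mm above the desk and within 8 mm sideways (9 mm overall) of the pocket floor's centre, upright within 0.06 rad, turned less than 0.25 rad from the pocket (horizontal distance between stamp and rest_floor below 0.008 m and distance between stamp and rest_floor below 0.009 m and height (world z) of stamp below 0.015 m and angle between stamp's own z axis and vertical below 0.06 rad and angle between the x axis of stamp and the x axis of rest_floor, either way round below 0.25 rad and linear speed of stamp below 0.02 m/s); the robot touches nothing.
It fails at once if the stamp bears on the forms with more than 18 N (contact force between stamp and form_tray above 18 N).
It fails at once if the stamp slides on the paper: the block of forms is dragged more than 3 mm sideways (value of joint any of shear_x, shear_y above 0.003 m or value of joint any of shear_x, shear_y below -0.003 m).
It fails at once if the stamp marks the paper (over 1.5 N) more than 8 mm off the middle of the box (contact force between stamp and form_tray above 1.5 N and horizontal distance between stamp_mid and under_box above 0.008 m).
It fails at once if the stamp is pressed (over 3 N) while leaning by more than 0.12 rad (contact force between stamp and form_tray above 3 N and angle between stamp's own z axis and vertical above 0.12 rad).
It fails at once if another thing on the desk is moved by more than 20 mm (distance of any of eraser, staple_box, ink_bottle, clip_tub, usb_stick from where it was at the start of the episode above 0.02 m).
It also fails if it takes over 64 s, if anything falls off the work surface, if the arm or the gripper's body presses on something with over 40 N, if the wrist force passes 120 N, or if a joint passes its speed limit or range.

## Robot

A 7-joint arm with a two-finger parallel gripper is mounted at the origin on a cart in front of the work surface, level with it; the furniture and walls round the work are solid. World frame = base frame: x ahead of the robot, y to its left, z up, the work surface at z = 0. Lengths are in m, angles in rad, forces in N, time in s.
With the tool pointing down it reaches from about 0.4 to 0.875 m from the base axis. Payload 19.3 kg.
Tool frame: the origin (TCP) lies between the finger pads; the fingertips stand bot.tcp_to_tips ahead of it and the grasp point (between the pads) is the TCP (bot.tcp_to_tips is the distance from the TCP to the fingertips, in m); z points along the fingers, y is the line along which they close (so a half turn about z gives the same grasp; the last joint's range is limited). The gripper opens to 85 mm and grips with 20 to 120 N. Pads are 22 mm wide; open, the fingers measure 114 mm over their backs; the gripper's body (76 mm by 85 mm) begins 54 mm behind the grasp point. The pads swing forward as they close: fully open they stand 13 mm farther back than shut.
Start: joints at [-1.244, 0.521, -0.036, 1.599, 0.021, 1.021, -0.113], TCP at [0.242, 0.576, 0.25] pointing down, gripper open.
Joint ranges: [-2.91, 2.91], [-0.3, 2.13], [-1.5, 1.42], [0.17, 2.43], [-1.26, 4.41], [0.16, 1.93], [-2.52, 2.52]. Speed limits (rad/s): [1.89, 1.89, 2.39, 2.39, 3.01, 3.01, 3.01].

## Interface

Orientations are given as [roll, pitch, yaw] about the fixed x, y, z axes, in that order (R = Rz(yaw) Ry(pitch) Rx(roll)).
In Python, from workcell import telemetry, grab_frame, bot gives the robot as it stands. The module is installed in compiled form; this text tells all that it offers.
- The arm moves only by the shell command python3 -m crank 'ROWS' [FORCE]. ROWS is text: rows parted by semicolons, each of 7 numbers parted by spaces: the finger opening in m, from 0 to 0.0854, then the shift along the tool's x, y, z in m, then the turn, a rotation vector about the tool's x, y, z in degrees. A call has exactly 8 rows; each row shifts and turns the commanded pose from where the row before left it, along the tool's axes as they then stand; what a row does not reach is not made up. A row lasts 1/12 s, in which the tool goes at most 41.7 mm and 7.16 degrees, less where a joint would pass 70% of its speed; a pose out of reach is approached as far as the arm can. A call with a gripper value outside its range is refused whole. The fingers move at their own pace and stop on an object; FORCE is the grip in N (left out, the last holds). Time passes only in rows, so rows that do not move let the fingers close, or fill a call up. It gives the time, the measured TCP pose, the force, the opening and the grip force at its end, in the units of the state.
- telemetry.observe(): the state, without advancing time (a new reading comes with each control period).
- grab_frame(name): name is "scene" or "top" or "wrist"; returns a dict with "pixels" (400x640x3 uint8, red, green, blue), "depth" (400x640 float32, m along the optical axis (not along the pixel's ray), 0 where there is no reading), "vertical_fov" (degrees; the focal length in pixels is half the picture's height over the tangent of half this angle, whatever the lens; pixels are square), "cx", "cy" (the principal point, pixels), "distortion" ([k1, k2, p1, p2, k3] as OpenCV has them; the pictures are not rectified), "R" (3x3) and "t" (3): a world point X has camera coordinates R X + t; the wrist camera has in their place "hand_eye" (4x4, takes a point from camera to tool coordinates, whose origin is the TCP and whose axes are the flange's). Camera axes: x right, y down, z forward; pixel columns grow to the right and rows downward; lengths in m; the calibration is good to about 2 mm. A picture is of the moment at which its call begins: read the wrist's pose just before it.
- bot.job_done(): hands the job in; it is judged then, once.
The state is a dict: "clock": time; "qpos": joint angles; "qd": joint speeds; "joint_efforts": joint torques, N m; "position": TCP position; "tool_rot": TCP orientation; "force": force on the tool from outside, world axes, zero at the start; "moment": the same for the moment, N m; "grip_width": finger opening in m; "finger_force": force on a finger pad.
Only numpy, scipy, OpenCV 4.12 (cv2) and the standard library are available. Lean on these libraries where they do the work, as an engineer would, in place of code of your own. Each camera call takes 0.05 s, during which the arm holds its last target. There are 200 camera calls.

## Working session

There is one attempt and no reset: what is moved stays moved. The work goes in short steps, Python scripts to look and compute and a shell command to move; the robot and the scene stay as the last step left them, time stands still between calls to the robot, and variables do not carry over. Pictures are saved under pics/ and viewed, at most 11 in all, crops included, and the job is handed in when it is done.

```bash
mkdir -p pics; cat > h.py <<'E'
import numpy as np, cv2
from workcell import telemetry, grab_frame, bot
from scipy.spatial.transform import Rotation as Ro
def grab(n):
    s=telemetry.observe(); f=grab_frame(n)
    if 'hand_eye' in f:
        T=np.eye(4); T[:3,:3]=toolR(s); T[:3,3]=s['position']
        f['C']=T@np.array(f['hand_eye'])
    else:
        C=np.eye(4); R=np.array(f['R']); C[:3,:3]=R.T; C[:3,3]=-R.T@np.array(f['t']); f['C']=C
    return f
def toolR(s): 
    r=np.array(s['tool_rot']); return r if r.shape==(3,3) else Ro.from_euler('xyz',r).as_matrix()
def K(f):
    fl=200/np.tan(np.radians(f['vertical_fov'])/2); return np.array([[fl,0,f['cx']],[0,fl,f['cy']],[0,0,1.]])
def ray(f,uv):
    p=cv2.undistortPoints(np.array(uv,float).reshape(-1,1,2),K(f),np.array(f['distortion'])).reshape(-1,2)
    return np.c_[p,np.ones(len(p))]@f['C'][:3,:3].T, f['C'][:3,3]
def onz(f,uv,z):
    d,o=ray(f,uv); return o+d*((z-o[2])/d[:,2])[:,None]
def dep(f,uv):
    d,o=ray(f,uv); return np.array([o+d[i]*f['depth'][int(round(v)),int(round(u))] for i,(u,v) in enumerate(uv)])
def save(f,n): cv2.imwrite('pics/'+n,f['pixels'][:,:,::-1])
E
python3 - <<'E'
from h import *
s=telemetry.observe(); print({k:np.round(v,3) for k,v in s.items()}, bot.tcp_to_tips)
for n in ['scene','top','wrist']:
    f=grab(n); save(f,n+'0.png'); print(n,f['C'].round(3).tolist(),f['vertical_fov'],f['distortion'])
    np.savez(n+'0.npz',**f)
E
```

```text
{'clock': np.float64(0.0), 'qpos': array([-1.244,  0.522, -0.036,  1.6  ,  0.021,  1.021, -0.113]), 'qd': array([-0.002, -0.   ,  0.   , -0.001,  0.001, -0.   , -0.002]), 'joint_efforts': array([-1.0000e-03, -9.2708e+01,  1.9790e+00, -3.6995e+01,  1.8000e-02,
        8.0000e-03,  0.0000e+00]), 'position': array([0.241, 0.576, 0.25 ]), 'tool_rot': array([-3.14 ,  0.   ,  2.745]), 'force': array([-0.097, -0.41 , -0.168]), 'moment': array([0.027, 0.017, 0.023]), 'finger_force': np.float64(0.0), 'grip_width': np.float64(0.085)} 0.019
scene [[0.612, -0.512, 0.603, 0.057], [-0.791, -0.387, 0.474, -0.395], [-0.01, -0.767, -0.642, 0.61], [0.0, 0.0, 0.0, 1.0]] 51.02317392571455 [-0.07155179  0.          0.          0.          0.        ]
top [[0.038, -0.974, 0.223, 0.346], [-0.999, -0.037, 0.009, -0.014], [-0.001, -0.223, -0.975, 1.083], [0.0, 0.0, 0.0, 1.0]] 46.960969509973594 [-0.02102659  0.          0.          0.          0.        ]
wrist [[0.386, 0.888, 0.251, 0.179], [0.923, -0.371, -0.106, 0.603], [-0.001, 0.273, -0.962, 0.373], [0.0, 0.0, 0.0, 1.0]] 60.48576980101333 [-0.04964195  0.          0.          0.          0.        ]
```

View pics/top0.png

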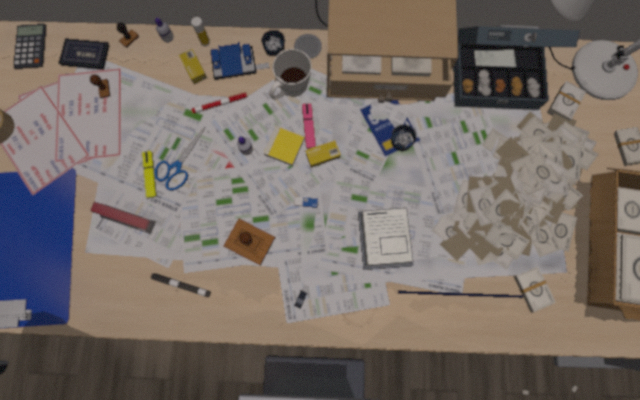

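View pics/scene0.png

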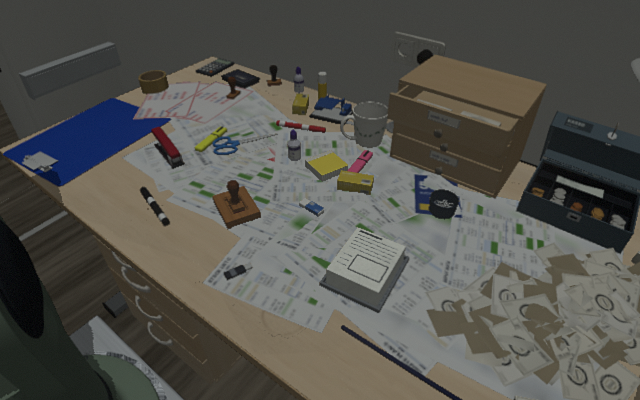

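Top view: the rest is at about (250,241) with the stamp knob at (246,239). The tray is at about (387,238) with the printed box around (394,245). Next I'll measure both.

```bash
python3 - <<'E'
from h import *
f=dict(np.load('top0.npz')); 
im=f['pixels']; hsv=cv2.cvtColor(im,cv2.COLOR_RGB2HSV)
big=cv2.resize(im[205:280,215:425,::-1],None,fx=3.8,fy=3.8,interpolation=cv2.INTER_CUBIC); cv2.imwrite('pics/crop0.png',big)
def rect(mask,x0,x1,y0,y1,z,name):
    m=np.zeros_like(mask); m[y0:y1,x0:x1]=mask[y0:y1,x0:x1]
    m=cv2.morphologyEx(m,cv2.MORPH_OPEN,np.ones((3,3)))
    c=max(cv2.findContours(m,0,1)[0],key=cv2.contourArea)
    P=onz(f,c.reshape(-1,2),z); r=cv2.minAreaRect((P[:,:2]*1000).astype(np.float32)); print(name,cv2.boundingRect(c),r)
h,s,v=cv2.split(hsv)
print('rest px',hsv[252,262],'desk',hsv[320,200],'paper',hsv[212,375],hsv[262,370],'tray',hsv[267,390])
brown=((h<20)&(s>110)).astype(np.uint8)
rect(brown,215,285,210,275,0.02,'rest')
D=f['depth']
uv=[(365,215),(372,258),(400,258),(395,246),(246,239),(262,252),(235,240),(330,260)]
print(dep(f,uv).round(4))
# height map
vv,uu=np.mgrid[200:280,345:430]; P=dep(f,np.c_[uu.ravel(),vv.ravel()]); m=np.zeros((400,640),np.uint8); 
hm=P[:,2].reshape(uu.shape); print(np.percentile(hm[30:50,30:50],[5,50,95]))
zt=np.median(hm[30:50,30:50]); m[200:280,345:430]=(hm>zt-0.008)*1; rect(m,345,430,200,280,zt,'paper')
vv,uu=np.mgrid[215:265,220:280]; P=dep(f,np.c_[uu.ravel(),vv.ravel()]); k=P[P[:,2]>0.06]; print('knob',k.mean(0),k.min(0),k.max(0),len(k))
E
```

```text
rest px [ 14 166 121] desk [ 15  66 150] paper [ 15   8 132] [ 16  21 179] tray [130  14 110]
rest (226, 220, 47, 43) ((490.4798278808594, 158.84048461914062), (95.23514556884766, 71.21031188964844), 64.74140167236328)
[[ 0.5578 -0.1076  0.0455]
 [ 0.4598 -0.1252  0.0446]
 [ 0.4619 -0.1879  0.0469]
 [ 0.489  -0.177   0.044 ]
 [ 0.4872  0.156   0.078 ]
 [ 0.4665  0.1264  0.0212]
 [ 0.4922  0.1914  0.019 ]
 [ 0.456  -0.0315  0.0024]]
[0.04198574 0.0450194  0.04825037]
paper (363, 208, 49, 57) ((511.8944091796875, -158.7471923828125), (122.56705474853516, 100.8954086303711), 6.668197154998779)
knob [0.47562075 0.13994451 0.18525775] [ 0.345878   -0.01364972  0.06771523] [0.50393532 0.1730801  1.08259802] 128
```

View pics/crop0.png

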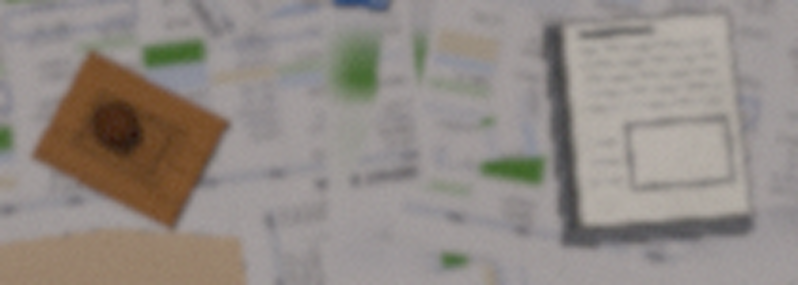

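Crop: the rest is a brown block with its long side about 65° from world x. The paper is upright in the picture with the printed box at its lower right, which is -x/-y of the tray, as stated. Sizes (95x71 and 122x101 mm) and the knob height of 78 mm agree with the description. I'm moving to above the rest.

```bash
python3 -m crank '0.085 -0.0244 -0.0182 0 0 0 0;0.085 -0.0244 -0.0182 0 0 0 0;0.085 -0.0244 -0.0182 0 0 0 0;0.085 -0.0244 -0.0182 0 0 0 0;0.085 -0.0244 -0.0182 0 0 0 0;0.085 -0.0244 -0.0182 0 0 0 0;0.085 -0.0244 -0.0182 0 0 0 0;0.085 -0.0244 -0.0182 0 0 0 0' 30
python3 -m crank '0.085 -0.0244 -0.0182 0 0 0 0;0.085 -0.0244 -0.0182 0 0 0 0;0.085 -0.0244 -0.0182 0 0 0 0;0.085 -0.0244 -0.0182 0 0 0 0;0.085 -0.0244 -0.0182 0 0 0 0;0.085 -0.0244 -0.0182 0 0 0 0;0.085 -0.0244 -0.0182 0 0 0 0;0.085 -0.0244 -0.0182 0 0 0 0'
python3 -m crank '0.085 0 0 0 0 0 7.1;0.085 0 0 0 0 0 7.1;0.085 0 0 0 0 0 7.1;0.085 0 0 0 0 0 7.1;0.085 0 0 0 0 0 7.1;0.085 0 0 0 0 0 7.1;0.085 0 0 0 0 0 7.1;0.085 0 0 0 0 0 7.1'
python3 -m crank '0.085 0 0 0 0 0 7.1;0.085 0 0 0 0 0 7.1;0.085 0 0 0 0 0 7.1;0.085 0 0 0 0 0 7.1;0.085 0 0 0 0 0 7.1;0.085 0 0 0 0 0 0.3;0.085 0 0 0 0 0 0;0.085 0 0 0 0 0 0'
python3 - <<'E'
from h import *
s=telemetry.observe(); print(s['qpos'].round(3) if hasattr(s['qpos'],'round') else s['qpos'],s['position'],s['tool_rot'])
f=grab('wrist'); save(f,'w1.png'); np.savez('w1.npz',**f)
E
```

```text
clock: 0.82
position: [0.3658, 0.3653, 0.2503]
tool_rot: [-3.142, -0.0, 2.745]
force: [0.5, 1.2, 0.2]
grip_width: 0.085
finger_force: 0.0
clock: 1.48
position: [0.4896, 0.1555, 0.2503]
tool_rot: [-3.142, -0.0, 2.745]
force: [1.5, 0.0, -0.2]
grip_width: 0.0851
finger_force: 0.0
clock: 2.15
position: [0.489, 0.157, 0.2502]
tool_rot: [-3.141, 0.0, 1.747]
force: [-0.8, 0.9, 0.4]
grip_width: 0.0849
finger_force: 0.0
clock: 2.82
position: [0.489, 0.157, 0.2502]
tool_rot: [-3.142, 0.0, 1.133]
force: [-0.6, -0.0, -0.1]
grip_width: 0.0851
finger_force: 0.0
[-0.778  0.376  0.46   1.908 -0.209  0.905 -0.654] [0.48899532 0.15703196 0.25023418] [-3.14150895e+00  1.47714176e-04  1.13305069e+00]
```

View pics/w1.png

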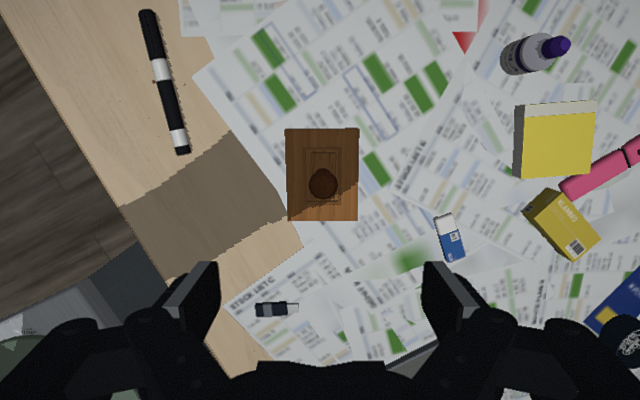

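The wrist view shows the rest at about (322,174), square to the picture, with the knob at (322,183).

```bash
cat > m.py <<'E'
from h import *
def rest(f,knobz=0.078,x0=0,x1=640,y0=0,y1=255):
    im=f['pixels']; h,s,v=cv2.split(cv2.cvtColor(im,cv2.COLOR_RGB2HSV))
    m=((h<20)&(s>110)&(v>25)).astype(np.uint8); a=np.zeros_like(m); a[y0:y1,x0:x1]=m[y0:y1,x0:x1]
    m=cv2.morphologyEx(a,cv2.MORPH_OPEN,np.ones((3,3)))
    m=cv2.morphologyEx(m,cv2.MORPH_CLOSE,np.ones((9,9)))
    c=max(cv2.findContours(m,0,1)[0],key=cv2.contourArea)
    P=onz(f,c.reshape(-1,2),.02); r=cv2.minAreaRect((P[:,:2]*1000).astype(np.float32)); return cv2.boundingRect(c),r
E
python3 - <<'E'
from m import *
f=dict(np.load('w1.npz')); print(rest(f,y0=100,x0=270,x1=380))
hsv=cv2.cvtColor(f['pixels'],cv2.COLOR_RGB2HSV)
print(hsv[183,322],hsv[140,300],hsv[185,345])
v=hsv[:,:,2]; m=np.zeros_like(v); m[165:204,300:345]=(v[165:204,300:345]<55)
print('v',v[183,300:345:2])
cs=cv2.findContours(m,0,1)[0]; c=max(cs,key=cv2.contourArea); (u,w),r=cv2.minEnclosingCircle(c); print(u,w,r,cv2.boundingRect(c))
# depth of knob
vv,uu=np.mgrid[165:204,300:345]; P=dep(f,np.c_[uu.ravel(),vv.ravel()]); k=P[(P[:,2]>.07)&(P[:,2]<.085)]; print('knob depth',k.mean(0),(k.min(0)+k.max(0))/2,k.max(0)-k.min(0),len(k))
print(onz(f,[(u,w)],.07))
E
```

```text
((285, 129, 74, 92), ((492.6438293457031, 158.2603759765625), (96.44329833984375, 74.62246704101562), 64.95160675048828))
[ 11 168  47] [ 15 159  77] [ 14 152  77]
v [75 72 70 67 63 37 43 45 42 45 46 47 46 49 47 50 47 38 32 68 66 81 78]
322.9024353027344 183.2926788330078 15.56578254699707 (308, 168, 30, 31)
knob depth [0.49421912 0.15985829 0.07491814] [0.4939212  0.15887671 0.07419513] [0.02457368 0.02454131 0.00836704] 570
[[0.49469316 0.16045566 0.07      ]]
```

```bash
python3 -m crank '0.06 0.0045 0.0037 0.01 0 0 0;0.06 0 0 0.03 0 0 0;0.06 0 0 0.03 0 0 0;0.06 0 0 0.03 0 0 0;0.06 0 0 0.03 0 0 0;0.06 0 0 0.028 0 0 0;0.06 0 0 0.02 0 0 0;0.06 0 0 0.01 0 0 0'
python3 -m crank '0.03 0 0 0 0 0 0;0 0 0 0 0 0 0;0 0 0 0 0 0 0;0 0 0 0 0 0 0;0 0 0 0 0 0 0;0 0 0 0 0 0 0;0 0 0 0 0 0 0;0 0 0 0 0 0 0' 50
```

```text
clock: 3.53
position: [0.4933, 0.1589, 0.0593]
tool_rot: [-3.139, 0.002, 1.13]
force: [-0.4, -0.5, -0.4]
grip_width: 0.06
finger_force: 0.0
clock: 4.2
position: [0.495, 0.1598, 0.0633]
tool_rot: [3.14, -0.002, 1.129]
force: [-0.2, -0.8, 9.3]
grip_width: 0.0232
finger_force: 49.5
```

```bash
python3 -m crank '0 0 0 -0.004 0 0 0;0 0 0 -0.008 0 0 0;0 0 0 -0.02 0 0 0;0 0 0 -0.02 0 0 0;0 0 0 -0.02 0 0 0;0 0 0 -0.02 0 0 0;0 0 0 -0.01 0 0 0;0 0 0 0 0 0 0'
python3 - <<'E'
from h import *
s=telemetry.observe(); print(s['position'],s['tool_rot'],s['force'],s['moment'])
f=grab('wrist'); save(f,'w2.png'); np.savez('w2.npz',**f)
g=grab('scene'); np.savez('s2.npz',**g)
E
```

```text
clock: 4.87
position: [0.4951, 0.1599, 0.1666]
tool_rot: [3.14, -0.003, 1.129]
force: [-0.0, 0.7, -0.9]
grip_width: 0.0228
finger_force: 49.1
[0.49514304 0.15988653 0.16661048] [ 3.13966732e+00 -2.88411980e-03  1.12874007e+00] [-0.04222216  0.65126235 -0.93568947] [-0.01836783 -0.02561608  0.01153006]
```

View pics/w2.png

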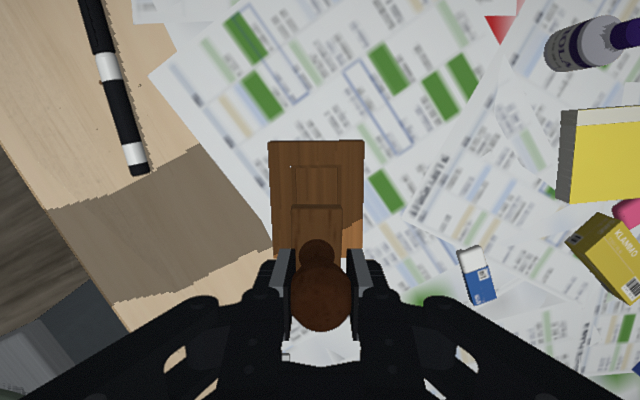

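The stamp is held. Its foot's front edge runs from (291,208) to (343,207), with the neck at (317,255). I'll use the depth image to get the foot's plane, edges and yaw.

```bash
cat > foot.py <<'E'
from h import *
def foot(f,tcp,R,lo=.03,hi=.047):
    vv,uu=np.mgrid[120:290,270:370]; uv=np.c_[uu.ravel(),vv.ravel()]
    P=dep(f,uv); Q=(P-tcp)@R   # tool coords
    k=(Q[:,2]>lo)&(Q[:,2]<hi)&(abs(Q[:,1])<.018)&(abs(Q[:,0])<.035)
    q=Q[k]; n=len(q)
    for _ in range(3):
        A=np.c_[q[:,:2],np.ones(len(q))]; c=np.linalg.lstsq(A,q[:,2],rcond=None)[0]; e=q[:,2]-A@c; q=q[abs(e)<2*e.std()+1e-4]
    print('n',n,len(q),'plane slope x,y,z0',c.round(4),'sd',e.std())
    print('x range',q[:,0].min(),q[:,0].max(),'y',q[:,1].min(),q[:,1].max())
    m=np.zeros((400,640),np.uint8); idx=uv[k]; m[idx[:,1],idx[:,0]]=1
    # side edges: per row min/max in tool coords on fitted plane
    L=[];Rr=[];T=[]
    for v in range(120,290):
        u=np.where(m[v])[0]
        if len(u)>30: L.append((u.min()-.5,v));Rr.append((u.max()+.5,v))
    for u in range(297,338):
        v=np.where(m[:,u])[0]
        if len(v): T.append((u,v.min()-.5))
    zc=tcp[2]-c[2]
    for nm,E in(('L',L),('R',Rr),('T',T)):
        X=(onz(f,E,zc)-tcp)@R
        a,b=(0,1) if nm!='T' else (1,0)
        w=np.polyfit(X[:,a],X[:,b],1); print(nm,len(E),'slope',w[0].round(4),'mean',X.mean(0).round(4))
E
python3 - <<'E'
from foot import *
f=dict(np.load('w2.npz')); tcp=np.array([0.49514304,0.15988653,0.16661048]); R=Ro.from_euler('xyz',[3.13966732e+00,-2.88411980e-03,1.12874007]).as_matrix()
foot(f,tcp,R)
E
```

```text
n 2514 2055 plane slope x,y,z0 [0.0232 0.0568 0.0389] sd 0.0008041998170495077
x range -0.010576035043366364 0.0232006178856548 y -0.013515849964543629 0.012354132635203813
L 44 slope 0.0262 mean [ 0.0133 -0.0135  0.0389]
R 44 slope 0.0012 mean [0.0133 0.0122 0.0389]
T 41 slope -0.0303 mean [ 0.025  -0.0002  0.0389]
```

```bash
python3 - <<'E'
from foot import *
f=dict(np.load('w2.npz')); tcp=np.array([0.49514304,0.15988653,0.16661048]); R=Ro.from_euler('xyz',[3.13966732e+00,-2.88411980e-03,1.12874007]).as_matrix()
def plane(q):
    for _ in range(4):
        A=np.c_[q[:,:2],np.ones(len(q))]; c=np.linalg.lstsq(A,q[:,2],rcond=None)[0]; e=q[:,2]-A@c; q=q[abs(e)<2*e.std()]
    return c.round(4),e.std().round(5),len(q)
vv,uu=np.mgrid[100:300,60:620]; P=dep(f,np.c_[uu.ravel(),vv.ravel()])
d=P[(abs(P[:,2])<.01)]; print('desk world',plane(d),'tool',plane((d-tcp)@R))
vv,uu=np.mgrid[145:160,274:358]; P=dep(f,np.c_[uu.ravel(),vv.ravel()]); print('rest rim',plane(P),np.median(P[:,2]))
# foot only, separately front strip rows 209-238, narrow cols
vv,uu=np.mgrid[211:238,296:339]; P=dep(f,np.c_[uu.ravel(),vv.ravel()]); Q=(P-tcp)@R; Q=Q[(Q[:,2]>.03)&(Q[:,2]<.047)]; print('foot',plane(Q))
for a,b in((296,306),(306,317),(317,328),(328,339)):
    m=(uu.ravel()>=a)&(uu.ravel()<b); print(a,np.median(((P-tcp)@R)[m],0).round(4))
# axis from knob silhouette & neck: depth points on neck
vv,uu=np.mgrid[235:262,295:342]; P=dep(f,np.c_[uu.ravel(),vv.ravel()]); Q=(P-tcp)@R
for z in np.arange(.014,.036,.004):
    q=Q[(Q[:,2]>z)&(Q[:,2]<z+.004)&(abs(Q[:,1])<.012)]
    if len(q)>15: print('neck',z.round(3),len(q),q[:,1].min().round(4),q[:,1].max().round(4),q[:,0].max().round(4))
E
```

```text
desk world (array([ 0.0091, -0.0016, -0.0033]), np.float64(0.0008), 68934) tool (array([ 0.0005, -0.007 ,  0.1656]), np.float64(0.0008), 68935)
rest rim (array([0.0032, 0.0053, 0.0167]), np.float64(0.00057), 1145) 0.019417951030631375
foot (array([-0.015 ,  0.0583,  0.0393]), np.float64(0.00045), 1025)
296 [ 0.0148 -0.0083  0.0385]
306 [ 0.0147 -0.0032  0.0389]
317 [0.0145 0.0022 0.0392]
328 [0.0143 0.0077 0.0395]
neck 0.014 25 -0.0099 0.0056 0.008
neck 0.018 86 -0.01 0.0063 0.0082
neck 0.022 117 -0.0077 0.0074 0.0069
neck 0.026 108 -0.0078 0.0075 0.007
neck 0.03 172 -0.0091 0.0077 0.0082
neck 0.034 146 -0.0114 0.0094 0.0093
```

The foot leans about 0.06 rad in the grip, so I'll counter-tilt by 3.6° about tool x after carrying it to the tray.

```bash
python3 -m crank '0 -0.0189 0.0087 -0.0025 0 0 0;0 -0.0189 0.0087 -0.0025 0 0 0;0 -0.0189 0.0087 -0.0025 0 0 0;0 -0.0189 0.0087 -0.0025 0 0 0;0 -0.0189 0.0087 -0.0025 0 0 0;0 -0.0189 0.0087 -0.0025 0 0 0;0 -0.0189 0.0087 -0.0025 0 0 0;0 -0.0189 0.0087 -0.0025 0 0 0'
python3 -m crank '0 -0.0189 0.0087 0 0 0 0;0 -0.0189 0.0087 0 0 0 0;0 -0.0189 0.0087 0 0 0 0;0 -0.0189 0.0087 0 0 0 0;0 -0.0189 0.0087 0 0 0 0;0 -0.0189 0.0087 0 0 0 0;0 -0.0189 0.0087 0 0 0 0;0 -0.0189 0.0087 0 0 0 0'
python3 -m crank '0 0 0 0 0 0 -6.6;0 0 0 0 0 0 -6.6;0 0 0 0 0 0 -6.6;0 0 0 0 0 0 -6.6;0 0 0 0 0 0 -6.6;0 0 0 0 -3.6 0 0;0 0 0 0 0 0 0;0 0 0 0 0 0 0'
python3 - <<'E'
from foot import *
s=telemetry.observe(); tcp=np.array(s['position']); R=toolR(s); print(tcp,s['tool_rot'],s['qpos'])
f=grab('wrist'); save(f,'w3.png'); np.savez('w3.npz',tcp=tcp,Rt=R,**f)
foot(f,tcp,R)
D=np.eye(3)@R; print('foot normal down in world terms follows')
E
```

```text
clock: 5.63
position: [0.4919, -0.008, 0.1834]
tool_rot: [-3.14, 0.001, 1.129]
force: [0.3, -1.4, 0.0]
grip_width: 0.0227
finger_force: 49.0
clock: 6.3
position: [0.4901, -0.1743, 0.1832]
tool_rot: [-3.14, 0.001, 1.129]
force: [-0.1, 1.2, -0.1]
grip_width: 0.0227
finger_force: 49.0
clock: 6.97
position: [0.4898, -0.1736, 0.1837]
tool_rot: [3.081, -0.001, 1.702]
force: [0.0, 0.0, 0.4]
grip_width: 0.0231
finger_force: 49.1
[ 0.48983658 -0.1736492   0.18367041] [ 3.08117254e+00 -8.59463016e-04  1.70249196e+00] [ 0.0488217   0.43472359  0.25056235  1.9920793  -0.2059998   0.68165277
  0.56296761]
n 2514 2067 plane slope x,y,z0 [0.0227 0.0549 0.039 ] sd 0.0008159536320865662
x range -0.010864064974253474 0.022414362681276136 y -0.013575787674704931 0.012337872566808971
L 44 slope 0.0262 mean [ 0.0127 -0.0134  0.0383]
R 44 slope -0.001 mean [0.0122 0.0122 0.0398]
T 41 slope -0.0421 mean [ 0.0242 -0.0002  0.0391]
foot normal down in world terms follows
```

View pics/w3.png

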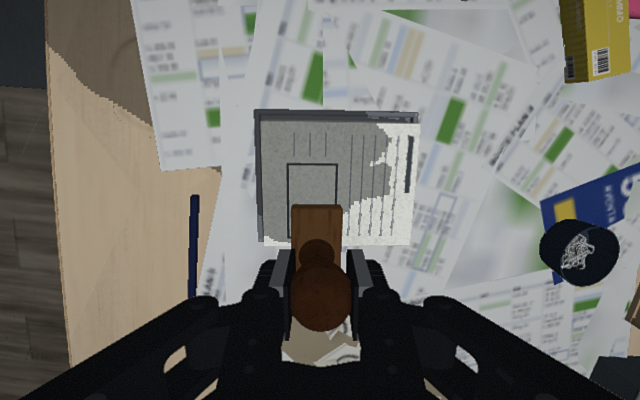

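The wrist view shows the printed box's far edge at row 163 (columns 288–336) and its sides running down to the foot. I'll measure the box and foot together in world axes.

```bash
cat > box.py <<'E'
from foot import *
def fitline(f,pts,z):
    X=onz(f,pts,z); return X[:,:2]
def box(f,tcp,R):
    g=cv2.cvtColor(f['pixels'],cv2.COLOR_RGB2GRAY).astype(float)
    vv,uu=np.mgrid[170:200,265:285]; P=dep(f,np.c_[uu.ravel(),vv.ravel()]); 
    vv,uu=np.mgrid[168:195,293:332]; P2=dep(f,np.c_[uu.ravel(),vv.ravel()]); zp=np.median(P2[:,2]); print('paper z',np.median(P[:,2]),zp)
    def sub(line,i0):   # subpixel dark centre
        w=np.clip(np.median(line)-line,0,None); w[w<.4*w.max()]=0; return i0+(w*np.arange(len(w))).sum()/w.sum()
    T=[(u,sub(g[157:170,u],157)) for u in range(294,331,2)]
    L=[(sub(g[v,282:294],282),v) for v in range(169,200,2)]
    Rr=[(sub(g[v,330:343],330),v) for v in range(169,200,2)]
    print('px',np.median(T,0),np.median(L,0),np.median(Rr,0))
    t,l,r=[fitline(f,np.array(e),zp) for e in(T,L,Rr)]
    def dirn(p): 
        vx,vy=cv2.fitLine(p.astype(np.float32),cv2.DIST_HUBER,0,1e-4,1e-4)[:2].ravel(); return np.degrees(np.arctan2(vy,vx))%180
    print('dirs T,L,R',dirn(t),dirn(l),dirn(r))
    yaw=np.radians(np.median([dirn(t) if dirn(t)<90 else dirn(t)-180,dirn(l)-90,dirn(r)-90]))
    ex=np.array([np.cos(yaw),np.sin(yaw)]); ey=np.array([-ex[1],ex[0]])
    xl,xr,yt=np.median(l@ex),np.median(r@ex),np.median(t@ey); print('yaw',np.degrees(yaw),'width',xr-xl)
    c=ex*(xl+xr)/2+ey*(yt-.03); print('box centre',c); return c,yaw,zp
def footw(f,tcp,R,r0=207,r1=240):
    vv,uu=np.mgrid[r0+3:r1-4,296:339]; P=dep(f,np.c_[uu.ravel(),vv.ravel()]); q=P[(abs((P-tcp)@R[:,2]-.039)<.006)]
    for _ in range(3):
        A=np.c_[q[:,:2]-tcp[:2],np.ones(len(q))]; c=np.linalg.lstsq(A,q[:,2],rcond=None)[0]; e=q[:,2]-A@c; q=q[abs(e)<2*e.std()]
    print('foot slopes along tool x,y:',c[:2]@R[:2,0],c[:2]@R[:2,1],'z',c[2],len(q)); return c
E
python3 - <<'E'
from box import *
d=dict(np.load('w3.npz')); tcp,R=d['tcp'],d['Rt']
c,yaw,zp=box(d,tcp,R); footw(d,tcp,R)
# foot centre: edges in tool coords
ft=tcp+R@np.array([.0002,-.0006,.039]); print('foot top ctr',ft); print('paper edge/TCP height above paper',tcp[2]-zp)
E
```

```text
paper z 0.04345614274600554 0.04348168466142566
px [312.         163.61333333] [287.48101396 184.        ] [335.89153531 184.        ]
dirs T,L,R 6.1999345 96.815704 96.43282
yaw 6.4328227 width 0.037971957383263866
box centre [ 0.49284933 -0.17461778]
foot slopes along tool x,y: 0.0015586691098104588 0.00839204153214467 z 0.1445703343273281 997
foot top ctr [ 0.49154676 -0.17318714  0.14470553]
paper edge/TCP height above paper 0.14018872425271875
```

Consistent: the box centre is (0.4928,-0.1746) at yaw 6.43°, the measured width is 38.0 mm, and the foot is now level. Going straight down, stopping short of the paper.

```bash
python3 -m crank '0 -0.0002 -0.00047 0.01 0 0 0;0 -0.0002 -0.00047 0.01 0 0 0;0 -0.0002 -0.00047 0.01 0 0 0;0 -0.0002 -0.00047 0.01 0 0 0;0 -0.0002 -0.00047 0.01 0 0 0;0 -0.0002 -0.00047 0.01 0 0 0;0 -0.0002 -0.00047 0.01 0 0 0;0 -0.0002 -0.00047 0.01 0 0 0'
python3 -m crank '0 0 0 0 0 0 0;0 0 0 0 0 0 0;0 0 0 0 0 0 0;0 0 0 0 0 0 0;0 0 0 0 0 0 0;0 0 0 0 0 0 0;0 0 0 0 0 0 0;0 0 0 0 0 0 0'
python3 - <<'E'
from box import *
s=telemetry.observe(); tcp=np.array(s['position']); R=toolR(s); print(tcp,s['tool_rot'],s['force'])
f=grab('wrist'); save(f,'w4.png'); np.savez('w4.npz',tcp=tcp,Rt=R,**f)
print([telemetry.observe()['force'] for _ in range(1)],R.T@[0,0,-1])
footw(f,tcp,R); foot(f,tcp,R)
E
```

```text
clock: 7.68
position: [0.4921, -0.1749, 0.1031]
tool_rot: [3.079, -0.0, 1.704]
force: [-0.5, 0.7, -1.2]
grip_width: 0.0226
finger_force: 49.1
clock: 8.35
position: [0.4923, -0.1748, 0.1044]
tool_rot: [3.079, 0.0, 1.705]
force: [0.1, 0.5, -0.6]
grip_width: 0.0233
finger_force: 49.1
[ 0.49228566 -0.17483221  0.10439275] [3.07851165e+00 7.66384743e-05 1.70458595e+00] [ 0.14509008  0.5056566  -0.61656519]
[array([-0.19439913, -0.00455315, -0.97214618])] [ 7.66384742e-05 -6.30391806e-02  9.98011050e-01]
foot slopes along tool x,y: 0.01366416568453395 0.014435624114261546 z 0.06510841808002313 1013
n 2511 2058 plane slope x,y,z0 [0.0241 0.0535 0.0389] sd 0.0008174171926984299
x range -0.010722185544685256 0.022504889202960166 y -0.013515521099599127 0.012317136168080093
L 44 slope 0.0236 mean [ 0.0127 -0.0134  0.0382]
R 44 slope 0.0009 mean [0.0122 0.0122 0.0398]
T 41 slope -0.0455 mean [ 0.0242 -0.0002  0.039 ]
```

View pics/w4.png

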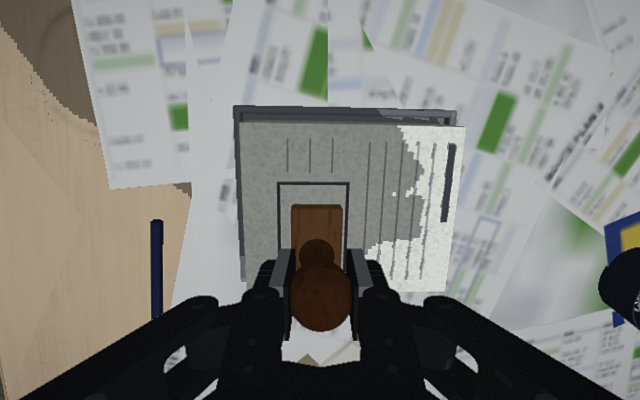

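In this view the box's sides are at columns 278 and 348 and its far edge is at row 184. The foot spans columns 291–343. I'll check the centring once more at this range.

```bash
python3 - <<'E'
from box import *
d=dict(np.load('w4.npz')); tcp,R=d['tcp'],d['Rt']
g=cv2.cvtColor(d['pixels'],cv2.COLOR_RGB2GRAY).astype(float)
def sub(l,i0):
    w=np.clip(np.median(l)-l,0,None); w[w<.4*w.max()]=0; return i0+(w*np.arange(len(w))).sum()/w.sum()
for zp in(.0435,.0455):
    T=onz(d,[(u,sub(g[177:191,u],177)) for u in range(284,343,2)],zp)[:,:2]
    L=onz(d,[(sub(g[v,270:286],270),v) for v in range(192,230,2)],zp)[:,:2]
    r=onz(d,[(sub(g[v,344:354],344),v) for v in range(192,230,2)],zp)[:,:2]
    y=np.radians(6.43); ex=np.array([np.cos(y),np.sin(y)]); ey=np.array([-ex[1],ex[0]])
    a,b,t=[np.median(p@e) for p,e in((L,ex),(r,ex),(T,ey))]
    for p in (T,L,r): print('dir',np.degrees(np.arctan2(*np.polyfit(p@ey,p@ex,1)[:1],1)) if p is not T else np.degrees(np.arctan(np.polyfit(p@ex,p@ey,1)[0])))
    print('width',b-a,'centre',ex*(a+b)/2+ey*(t-.03))
P=dep(d,[(u,v) for v in range(212,236) for u in range(297,338)]); print('foot top z',np.median(P[:,2]))
zf=np.median(P[:,2])
# foot side/far edges from depth jump
D=d['depth']; 
L=[];r=[]
for v in range(212,240):
    row=D[v,275:360]; m=np.where(row<D[v,317]+.006)[0]; L.append((275+m.min()-.5,v)); r.append((275+m.max()+.5,v))
T=[(u,190+np.where(D[190:230,u]<D[225,u]+.012)[0].min()-.5) for u in range(298,337)]
L,r,T=[onz(d,p,zf)[:,:2] for p in(L,r,T)]
print('foot width',np.median(r@ex)-np.median(L@ex),'dirs',[np.degrees(np.arctan(np.polyfit(p@ey,p@ex,1)[0])) for p in(L,r)],np.degrees(np.arctan(np.polyfit(T@ex,T@ey,1)[0])))
print('foot centre',ex*(np.median(L@ex)+np.median(r@ex))/2+ey*(np.median(T@ey)-.024))
E
```

```text
dir 0.3864899704052047
dir -0.5233411279216457
dir -0.2567661533485996
width 0.03805332503428216 centre [ 0.4928275  -0.17473504]
dir 0.3864899704052024
dir -0.5233411279218426
dir -0.25676615334826186
width 0.03763900021958744 centre [ 0.4926897  -0.17432865]
foot top z 0.06535469006534214
foot width 0.025742275534616 dirs [np.float64(0.11259855107783773), np.float64(-0.7025366148509773)] -0.926685250084847
foot centre [ 0.49383348 -0.174227  ]
```

```bash
python3 -m crank '0 0 -0.0002 0.001 0 0 0;0 0 -0.0002 0.001 0 0 0;0 0 -0.0002 0.001 0 0 0;0 0 -0.0002 0.001 0 0 0;0 0 -0.0002 0.001 0 0 0;0 0 -0.0002 0.001 0 0 0;0 0 -0.0002 0.001 0 0 0;0 0 -0.00006 0.001 0 0 0'
python3 -m crank '0 0 -0.00003 0.0005 0 0 0;0 0 -0.00003 0.0005 0 0 0;0 0 0 0 0 0 0;0 0 0 0 0 0 0;0 0 0 0 0 0 0;0 0 0 0 0 0 0;0 0 0 0 0 0 0;0 0 0 0 0 0 0'
```

```text
clock: 9.07
position: [0.4912, -0.175, 0.0961]
tool_rot: [3.079, 0.0, 1.704]
force: [-0.1, -0.5, -0.5]
grip_width: 0.0231
finger_force: 49.1
clock: 9.73
position: [0.4913, -0.175, 0.0952]
tool_rot: [3.079, 0.0, 1.705]
force: [0.0, -0.4, -0.6]
grip_width: 0.0228
finger_force: 49.1
```

Still free. I'm continuing in 1 mm then 0.5 mm steps until contact.

```bash
python3 -m crank '0 0 -0.00003 0.0005 0 0 0;0 0 -0.00003 0.0005 0 0 0;0 0 0 0 0 0 0;0 0 0 0 0 0 0;0 0 0 0 0 0 0;0 0 0 0 0 0 0;0 0 0 0 0 0 0;0 0 0 0 0 0 0'
python3 -m crank '0 0 -0.00003 0.0005 0 0 0;0 0 0 0 0 0 0;0 0 0 0 0 0 0;0 0 0 0 0 0 0;0 0 0 0 0 0 0;0 0 0 0 0 0 0;0 0 0 0 0 0 0;0 0 0 0 0 0 0'
```

```text
clock: 10.4
position: [0.4913, -0.175, 0.0942]
tool_rot: [3.079, 0.0, 1.705]
force: [-0.3, -0.1, 1.7]
grip_width: 0.0228
finger_force: 49.2
clock: 11.07
position: [0.4913, -0.175, 0.0937]
tool_rot: [3.079, 0.0, 1.705]
force: [-0.8, -0.5, 4.7]
grip_width: 0.0232
finger_force: 49.4
```

```bash
python3 -m crank '0 0 -0.00003 0.0004 0 0 0;0 0 -0.00003 0.0004 0 0 0;0 0 0 0 0 0 0;0 0 0 0 0 0 0;0 0 0 0 0 0 0;0 0 0 0 0 0 0;0 0 0 0 0 0 0;0 0 0 0 0 0 0'
```

```text
clock: 11.73
position: [0.4914, -0.1751, 0.0929]
tool_rot: [3.079, 0.0, 1.704]
force: [0.3, -0.8, 6.3]
grip_width: 0.023
finger_force: 49.6
```

```bash
python3 -m crank '0 0 -0.00004 0.0006 0 0 0;0 0 0 0 0 0 0;0 0 0 0 0 0 0;0 0 0 0 0 0 0;0 0 0 0 0 0 0;0 0 0 0 0 0 0;0 0 0 0 0 0 0;0 0 0 0 0 0 0'
python3 - <<'E'
from h import *
s=telemetry.observe(); print(s['force'],s['position'])
E
python3 -m crank '0 0 0 0 0 0 0;0 0 0 0 0 0 0;0 0 0 0 0 0 0;0 0 0 0 0 0 0;0 0 0 0 0 0 0;0 0 0 0 0 0 0;0 0 0 0 0 0 0;0 0 0 0 0 0 0'
```

```text
clock: 12.4
position: [0.4915, -0.1751, 0.0924]
tool_rot: [3.078, 0.0, 1.704]
force: [0.2, -0.8, 7.5]
grip_width: 0.0229
finger_force: 49.7
[ 0.15715088 -0.77366099  7.54510144] [ 0.49145356 -0.17512209  0.09244552]
clock: 13.07
position: [0.4914, -0.1751, 0.0924]
tool_rot: [3.078, 0.0, 1.704]
force: [0.3, 0.0, 7.7]
grip_width: 0.0228
finger_force: 49.7
```

```bash
for i in 1; do python3 -m crank '0 0 -0.00003 0.0004 0 0 0;0 0 0 0 0 0 0;0 0 0 0 0 0 0;0 0 0 0 0 0 0;0 0 0 0 0 0 0;0 0 0 0 0 0 0;0 0 0 0 0 0 0;0 0 0 0 0 0 0'; done
python3 -m crank '0 0 0 0 0 0 0;0 0 0 0 0 0 0;0 0 0 0 0 0 0;0 0 0 0 0 0 0;0 0 0 0 0 0 0;0 0 0 0 0 0 0;0 0 0 0 0 0 0;0 0 0 0 0 0 0'
python3 -m crank '0 0 0 0 0 0 0;0 0 0 0 0 0 0;0 0 0 0 0 0 0;0 0 0 0 0 0 0;0 0 0 0 0 0 0;0 0 0 0 0 0 0;0 0 0 0 0 0 0;0 0 0 0 0 0 0'
python3 - <<'E'
from box import *
s=telemetry.observe(); tcp=np.array(s['position']); R=toolR(s)
f=grab('wrist'); save(f,'w5.png'); footw(f,tcp,R); print(R.T@[0,0,1])
E
```

```text
clock: 13.73
position: [0.4915, -0.1751, 0.0921]
tool_rot: [3.078, 0.0, 1.704]
force: [0.3, -0.2, 9.7]
grip_width: 0.023
finger_force: 49.8
clock: 14.4
position: [0.4915, -0.1751, 0.0921]
tool_rot: [3.078, 0.0, 1.704]
force: [-0.6, -0.5, 9.1]
grip_width: 0.023
finger_force: 49.8
clock: 15.07
position: [0.4915, -0.1752, 0.0921]
tool_rot: [3.078, 0.0, 1.704]
force: [-1.2, -1.2, 10.0]
grip_width: 0.0227
finger_force: 49.8
foot slopes along tool x,y: 0.004608936006139587 0.011620479972095185 z 0.05313806156210632 1016
[-3.12501158e-04  6.33749927e-02 -9.97989736e-01]
```

View pics/w5.png

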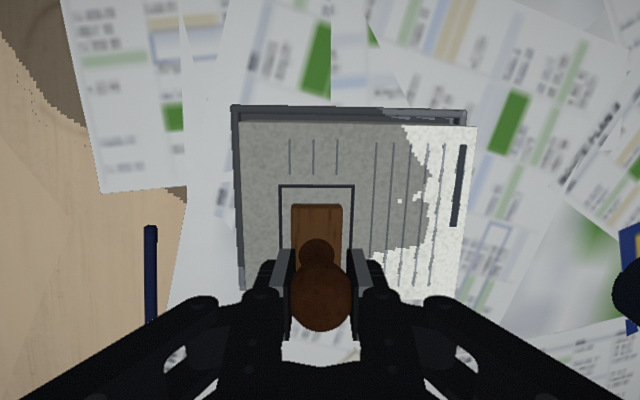

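The foot sits squarely in the box (foot 291–343, box 279–353), with about 10 N held for 2 s. Lifting straight off.

```bash
python3 -m crank '0 0 0.00004 -0.0006 0 0 0;0 0 0.00004 -0.0006 0 0 0;0 0 0.00004 -0.0006 0 0 0;0 0 0.00004 -0.0006 0 0 0;0 0 0.00004 -0.0006 0 0 0;0 0 0.00006 -0.001 0 0 0;0 0 0.00013 -0.002 0 0 0;0 0 0.00025 -0.004 0 0 0'
python3 -m crank '0 0 0.0005 -0.008 0 0 0;0 0 0.0008 -0.0125 0 0 0;0 0 0.0008 -0.0125 0 0 0;0 0 0.0008 -0.0125 0 0 0;0 0 0.0008 -0.0125 0 0 0;0 0 0.0008 -0.0125 0 0 0;0 0 0.0008 -0.0125 0 0 0;0 0 0.0006 -0.009 0 0 0'
python3 - <<'E'
from h import *
s=telemetry.observe(); R=toolR(s); p=np.array(s['position']); print(p,s['tool_rot'],s['force'])
print('to rest',R.T@(np.array([.4926,.1583,p[2]])-p), 'up',R.T@[0,0,1])
E
```

```text
clock: 15.78
position: [0.491, -0.1749, 0.1017]
tool_rot: [3.08, -0.0, 1.705]
force: [0.4, 0.7, -0.8]
grip_width: 0.0227
finger_force: 49.1
clock: 16.45
position: [0.4916, -0.1751, 0.1957]
tool_rot: [3.078, 0.0, 1.704]
force: [0.0, 0.9, -0.1]
grip_width: 0.0229
finger_force: 49.1
[ 0.49155816 -0.17506568  0.19572848] [3.07761894e+00 4.12763624e-04 1.70440660e+00] [ 0.00823252  0.88684577 -0.11808086]
to rest [0.33025572 0.04535699 0.00276902] up [-4.12763612e-04  6.39300773e-02 -9.97954295e-01]
```

```bash
python3 -m crank '0 0.0206 0.0028 0.0002 0 0 0;0 0.0206 0.0028 0.0002 0 0 0;0 0.0206 0.0028 0.0002 0 0 0;0 0.0206 0.0028 0.0002 0 0 0;0 0.0206 0.0028 0.0002 0 0 0;0 0.0206 0.0028 0.0002 0 0 0;0 0.0206 0.0028 0.0002 0 0 0;0 0.0206 0.0028 0.0002 0 0 0'
python3 -m crank '0 0.0206 0.0028 0.0002 0 0 0;0 0.0206 0.0028 0.0002 0 0 0;0 0.0206 0.0028 0.0002 0 0 0;0 0.0206 0.0028 0.0002 0 0 0;0 0.0206 0.0028 0.0002 0 0 0;0 0.0206 0.0028 0.0002 0 0 0;0 0.0206 0.0028 0.0002 0 0 0;0 0.0206 0.0028 0.0002 0 0 0'
python3 -m crank '0 0 0 0 0 -0.41 6.33;0 0 0 0 0 -0.41 6.33;0 0 0 0 0 -0.41 6.33;0 0 0 0 0 -0.41 6.33;0 0 0 0 0 -0.41 6.33;0 0 0 0 0 0 0;0 0 0 0 0 0 0;0 0 0 0 0 0 0'
python3 - <<'E'
from box import *
s=telemetry.observe(); tcp=np.array(s['position']); R=toolR(s); print(tcp,s['tool_rot'])
f=grab('wrist'); save(f,'w6.png'); np.savez('w6.npz',tcp=tcp,Rt=R,**f); footw(f,tcp,R); foot(f,tcp,R)
E
```

```text
clock: 17.12
position: [0.4915, -0.0076, 0.1943]
tool_rot: [3.079, -0.0, 1.705]
force: [-0.3, -0.1, -0.8]
grip_width: 0.0229
finger_force: 49.1
clock: 17.78
position: [0.4918, 0.1587, 0.1941]
tool_rot: [3.079, -0.0, 1.705]
force: [0.3, -0.6, -0.2]
grip_width: 0.0229
finger_force: 49.1
clock: 18.45
position: [0.4919, 0.1577, 0.1938]
tool_rot: [3.079, 0.001, 1.155]
force: [0.2, 0.8, 0.1]
grip_width: 0.0226
finger_force: 49.1
[0.49186872 0.15772363 0.19382272] [3.07851365e+00 9.59035054e-04 1.15500486e+00]
foot slopes along tool x,y: 0.003607678543318184 0.008138479441088543 z 0.15468840104290105 1001
n 2512 2055 plane slope x,y,z0 [0.0228 0.0552 0.0389] sd 0.0008210052144084721
x range -0.010312069953632432 0.023268389674232157 y -0.013586229661700566 0.012292839194252897
L 44 slope 0.0264 mean [ 0.0136 -0.0134  0.0381]
R 44 slope -0.0018 mean [0.013  0.0122 0.0398]
T 41 slope -0.0386 mean [ 0.025  -0.0002  0.039 ]
```

View pics/w6.png

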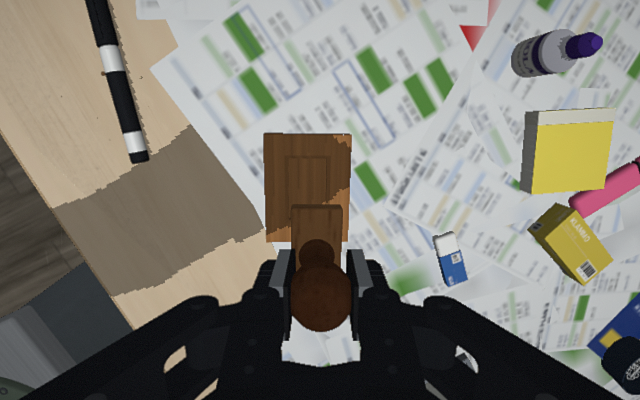

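The wrist view shows the rest (far edge row 133, columns 264–351) with its pocket outline visible, and the foot at columns 291–343. I'll work out the offset between foot and rest.

```bash
cat > rf.py <<'E'
from h import *
def rf(d,rows,cols,vr,y=np.radians(64.95-90)):
    ex=np.array([np.cos(y),np.sin(y)]); ey=np.array([-ex[1],ex[0]])
    h,s,v=cv2.split(cv2.cvtColor(d['pixels'],cv2.COLOR_RGB2HSV)); m=cv2.morphologyEx(((h<20)&(s>110)).astype(np.uint8),cv2.MORPH_OPEN,np.ones((5,5)))
    ks,n=lambda p:np.median(p),0
    L=[];r=[]
    for q in rows:
        u=np.where(m[q,cols[0]:cols[1]])[0]+cols[0]; L.append((u.min()-.5,q)); r.append((u.max()+.5,q))
    T=[(u,np.where(m[100:,u])[0].min()+100-.5) for u in range(vr[0],vr[1])]
    L,r,T=[onz(d,p,.02)[:,:2] for p in(L,r,T)]
    rep=lambda L,r,T,half,nm:(print(nm,'width',ks(r@ex)-ks(L@ex),'dirs',[np.degrees(np.arctan(np.polyfit(p@ey,p@ex,1)[0])).round(2) for p in(L,r)],np.degrees(np.arctan(np.polyfit(T@ex,T@ey,1)[0])).round(2)), ex*(ks(L@ex)+ks(r@ex))/2+ey*(ks(T@ey)-half))[1]
    cr=rep(L,r,T,.049,'rest')
    D=d['depth']; P=dep(d,[(u,q) for q in range(212,236) for u in range(297,338)]); zf=np.median(P[:,2]); L=[];r=[]
    for q in range(212,238):
        w=np.where(D[q,275:360]<D[q,317]+.006)[0]+275; L.append((w.min()-.5,q)); r.append((w.max()+.5,q))
    T=[(u,190+np.where(D[190:230,u]<D[225,u]+.012)[0].min()-.5) for u in range(298,337)]
    L,r,T=[onz(d,p,zf)[:,:2] for p in(L,r,T)]; cf=rep(L,r,T,.024,'foot')
    print('rest',cr,'foot',cf,'under z',zf-.012)
    w=np.r_[cr-cf,0]; print('shift tool',d['Rt'].T@w,'down',d['Rt'].T@[0,0,-1.])
E
python3 - <<'E'
from rf import *
rf(dict(np.load('w6.npz')),range(140,200,3),(250,370),(275,340))
E
```

```text
rest width 0.07434338575163002 dirs [np.float64(-0.44), np.float64(-0.33)] 0.95
foot width 0.025721376237543836 dirs [np.float64(-8.47), np.float64(2.62)] -1.74
rest [0.49254526 0.15842744] foot [0.49381478 0.15816335] under z 0.14277062454039713
shift tool [-2.71185028e-04 -1.26552320e-03 -7.96733985e-05] down [ 9.59034907e-04 -6.30371545e-02  9.98010720e-01]
```

```bash
python3 -m crank '0 0 -0.00103 0.0137 0 0 0;0 0 -0.00103 0.0137 0 0 0;0 0 -0.00103 0.0137 0 0 0;0 0 -0.00103 0.0137 0 0 0;0 0 -0.00103 0.0137 0 0 0;0 0 -0.00103 0.0137 0 0 0;0 0 -0.00103 0.0137 0 0 0;0 0 -0.00103 0.0137 0 0 0'
python3 -m crank '0 0 0 0 0 0 0;0 0 0 0 0 0 0;0 0 0 0 0 0 0;0 0 -0.00025 0.004 0 0 0;0 0 -0.00025 0.004 0 0 0;0 0 0 0 0 0 0;0 0 0 0 0 0 0;0 0 0 0 0 0 0'
python3 - <<'E'
from rf import *
s=telemetry.observe(); tcp=np.array(s['position']); R=toolR(s); print(tcp,s['force'])
f=grab('wrist'); save(f,'w7.png'); f.update(tcp=tcp,Rt=R)
try: rf(f,range(180,200,2),(200,420),(275,340))
except Exception as e: print(e)
E
```

```text
clock: 19.17
position: [0.4907, 0.158, 0.0832]
tool_rot: [3.079, 0.001, 1.153]
force: [0.2, 0.3, -0.7]
grip_width: 0.023
finger_force: 49.1
clock: 19.83
position: [0.4907, 0.1581, 0.0758]
tool_rot: [3.078, 0.001, 1.151]
force: [0.1, 0.8, -0.7]
grip_width: 0.0229
finger_force: 49.1
[0.49074447 0.158126   0.0758457 ] [ 0.10493936  0.80093823 -0.69555516]
rest width 0.07490378187125751 dirs [np.float64(-1.85), np.float64(-0.32)] 1.09
foot width 0.0257806471066655 dirs [np.float64(-1.96), np.float64(5.79)] 0.57
rest [0.49293544 0.15936727] foot [0.49277061 0.15853118] under z 0.024810329047103962
shift tool [ 8.30688976e-04 -1.89730773e-04 -1.27807056e-05] down [ 9.36505688e-04 -6.31276792e-02  9.98005020e-01]
```

View pics/w7.png

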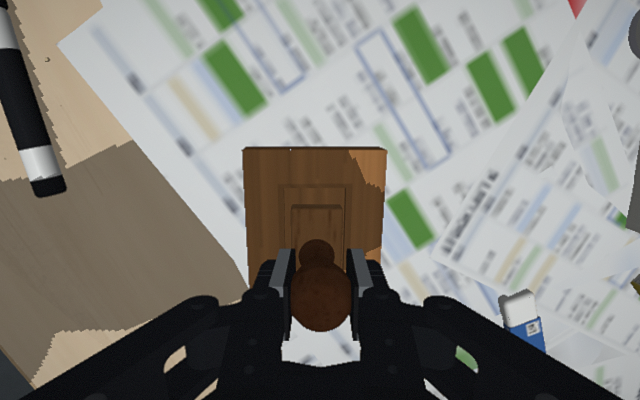

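The foot (291–343) is centred in the pocket outline (about 280–351), within 1 mm. Lowering into the pocket.

```bash
python3 -m crank '0 0.0004 -0.0002 0.002 0 0 0;0 0.0004 -0.00013 0.002 0 0 0;0 0 -0.00013 0.002 0 0 0;0 0 -0.00013 0.002 0 0 0;0 0 -0.00013 0.002 0 0 0;0 0 -0.0001 0.0015 0 0 0;0 0 0 0 0 0 0;0 0 0 0 0 0 0'
python3 -m crank '0 0 -0.00003 0.0005 0 0 0;0 0 -0.00003 0.0005 0 0 0;0 0 0 0 0 0 0;0 0 0 0 0 0 0;0 0 0 0 0 0 0;0 0 0 0 0 0 0;0 0 0 0 0 0 0;0 0 0 0 0 0 0'
```

```text
clock: 20.55
position: [0.4909, 0.1588, 0.0641]
tool_rot: [3.079, 0.001, 1.151]
force: [0.1, 0.2, -0.2]
grip_width: 0.0227
finger_force: 49.1
clock: 21.22
position: [0.491, 0.1589, 0.0632]
tool_rot: [3.078, 0.001, 1.151]
force: [0.2, 1.0, -0.3]
grip_width: 0.0231
finger_force: 49.1
```

```bash
python3 -m crank '0 0 -0.00003 0.0005 0 0 0;0 0 -0.00003 0.0005 0 0 0;0 0 0 0 0 0 0;0 0 0 0 0 0 0;0 0 0 0 0 0 0;0 0 0 0 0 0 0;0 0 0 0 0 0 0;0 0 0 0 0 0 0'
```

```text
clock: 21.88
position: [0.4914, 0.1587, 0.0628]
tool_rot: [3.078, 0.0, 1.15]
force: [-2.5, -2.7, 15.5]
grip_width: 0.0228
finger_force: 49.9
```

On the floor, at the expected height. Opening, then rising straight.

```bash
python3 -m crank '0 0 0.00002 -0.0004 0 0 0;0 0 0 0 0 0 0;0.026 0 0 0 0 0 0;0.03 0 0 0 0 0 0;0.036 0 0 0 0 0 0;0.045 0 0 0 0 0 0;0.06 0 0 0 0 0 0;0.06 0 0 0 0 0 0'
python3 -m crank '0.06 0 0 0 0 0 0;0.06 0 0.0003 -0.005 0 0 0;0.06 0 0.0006 -0.01 0 0 0;0.06 0 0.001 -0.016 0 0 0;0.06 0 0.0013 -0.02 0 0 0;0.06 0 0.0013 -0.02 0 0 0;0.06 0 0.0013 -0.02 0 0 0;0.06 0 0.0013 -0.02 0 0 0'
python3 -m crank '0.06 0 0 0 3.6 0 0;0.06 0 0 -0.02 0 0 0;0.06 0 0 -0.02 0 0 0;0.06 0 0 -0.02 0 0 0;0.06 0 0 -0.02 0 0 0;0.06 0 0 0 0 0 0;0.06 0 0 0 0 0 0;0.06 0 0 0 0 0 0'
python3 - <<'E'
from m import *
f=grab('wrist'); save(f,'w8.png')
print(rest(f,y0=60,x0=250,x1=400))
vv,uu=np.mgrid[100:260,260:380]; P=dep(f,np.c_[uu.ravel(),vv.ravel()]); k=P[(P[:,2]>.069)&(P[:,2]<.085)]; print('knob',(k.min(0)+k.max(0))/2,k.max(0))
E
```

```text
clock: 22.55
position: [0.4909, 0.1589, 0.0626]
tool_rot: [3.079, 0.001, 1.151]
force: [-0.3, 0.3, 0.2]
grip_width: 0.06
finger_force: 0.0
clock: 23.22
position: [0.491, 0.1588, 0.1757]
tool_rot: [3.078, 0.001, 1.151]
force: [0.2, 0.2, 0.0]
grip_width: 0.0599
finger_force: 0.0
clock: 23.88
position: [0.4907, 0.159, 0.2539]
tool_rot: [3.141, 0.001, 1.151]
force: [-0.3, 0.4, -0.9]
grip_width: 0.0598
finger_force: 0.0
((286, 131, 72, 91), ((492.441162109375, 158.38836669921875), (97.44573211669922, 74.49114227294922), 65.27818298339844))
knob [0.49241269 0.15726079 0.07392483] [0.50506477 0.16971643 0.07883946]
```

View pics/w8.png

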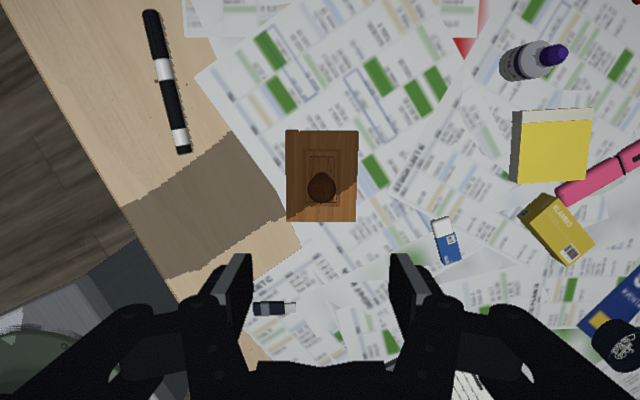

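The stamp stands upright in the pocket: its knob, at about (321,187), is 1 mm off the rest centre and its top is at 78 mm. The gripper is clear.

```bash
python3 -c "
from workcell import bot; print(bot.job_done())"
```

```text
the job is handed in; nothing more can be done
None
```

I stamped the form inside the printed box at about 10 N for roughly 2 s and lifted off straight, then stood the stamp back in its rest about 1 mm off centre; the job is handed in at about 24 s, with no verdict shown.

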